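# Set the gain lever to its third click

## Robot

A 6-joint arm with a two-finger parallel gripper is mounted at the origin on a cart in front of the work surface, level with it; the furniture and walls round the work are solid. World frame = base frame: x ahead of the robot, y to its left, z up, the work surface at z = 0. Lengths are in m, angles in degrees, forces in N, time in s.
With the tool pointing down it reaches from about 0.325 to 0.775 m from the base axis. Payload 9.3 kg.
Tool frame: the origin (TCP) lies at the very end of the fingers, on their centre line; the grasp point (between the pads) lies 19 mm behind it; x points along the fingers, y is the direction in which the jaws open and shut, and the axes are right-handed (so a half turn about x gives the same grasp; the last joint's range is limited). The gripper opens to 85 mm and grips with 20 to 120 N. Pads are 22 mm wide; open, the fingers measure 114 mm over their backs; the gripper's body (76 mm by 85 mm) begins 54 mm behind the grasp point. The pads swing forward as they close: fully open they stand 13 mm farther back than shut.
Start: joints at [-78.53, 14.817, 1.232, 76.415, 0, 81.257], TCP at [0.19, -0.516, 0.231] pointing down, gripper open.
Joint ranges: [-174.27, 174.27], [-52.1, 104.24], [-59.71, 78.15], [-110.17, 111.67], [-87.03, 83.33], [-180, 180]. Speed limits (degrees/s): [127.2, 127.2, 159.86, 180, 180, 180].

## Interface

Orientations are given as [roll, pitch, yaw] about the fixed x, y, z axes, in that order (R = Rz(yaw) Ry(pitch) Rx(roll)).
In Python, from rig import r gives the robot as it stands.
- The arm moves only by the tool arm_command, never from a script. Its argument "increments" is a list of rows, each an object with "twist": the turn, a rotation vector about the world's x, y, z in rad, a list of three; "translation": the shift along the world's x, y, z in m, a list of three; "fingers": the finger opening in m, from 0 to 0.0854. In form: [{"twist": [ax, ay, az], "translation": [x, y, z], "fingers": fingers}, ...]. A call has 1 to 12 rows; each row shifts and turns the commanded pose from where the row before left it; what a row does not reach is not made up. A row lasts 1/12 s, in which the tool goes at most 41.7 mm and 7.16 degrees, less where a joint would pass 70% of its speed; a pose out of reach is approached as far as the arm can. A call with a gripper value outside its range is refused whole. The fingers move at their own pace and stop on an object; the grip force is fixed at half the most. Time passes only in rows, so rows that do not move let the fingers close. It gives the time, the measured TCP pose, the force and the opening at its end, in the units of the state.
- r.observe(): the state, without advancing time (a new reading comes with each control period).
- r.snapshot(name): name is "scene" or "top" or "wrist"; returns a dict with "pixels" (480x640x3 uint8, red, green, blue), "z_map" (480x640 float32, m along the optical axis (not along the pixel's ray), 0 where there is no reading), "mtx" (3x3 intrinsics, pixels), "dist" ([k1, k2, p1, p2, k3] as OpenCV has them; the pictures are not rectified), "world_from_camera" (4x4, takes a point from camera to world coordinates); the wrist camera has in their place "mount" (4x4, takes a point from camera to tool coordinates, whose origin is the TCP and whose axes are the tool frame's). Camera axes: x right, y up, looking along -z (the intrinsics and any distortion apply to the point x, -y, -z); pixel columns grow to the right and rows downward; lengths in m; the calibration is good to about 2 mm. A picture is of the moment at which its call begins: read the wrist's pose just before it.
- r.sign_off(): hands the job in, once; it reports no verdict.
The state is a dict: "t": time; "joints": joint angles; "qd": joint speeds; "tau": joint torques, N m; "tool_pos": TCP position; "ee_rot": TCP orientation; "contact_force": force on the tool from outside, world axes, zero at the start; "ft_torque": the same for the moment, N m; "width": finger opening in m.
Only numpy, scipy, OpenCV 4.12 (cv2) and the standard library are available. Lean on these libraries where they do the work, as an engineer would, in place of code of your own. Each camera call takes 0.05 s, during which the arm holds its last target. There are 200 camera calls.

## Task

Set the gain of the grey signal amplifier: with the fingertips push its orange lever out of the zero stop through the clicks and stop at the third click, without ever going past it, and let the lever rest there. Then press the green button fully down to store the setting, let it come up again and leave the amplifier. Nothing needs gripping: do not lift the amplifier, shove it along the bench, or disturb the things round it.

Things in the scene. Friction and masses are not known exactly. Their poses are not given: they have to be found in the camera images.
- amplifier: Grey box with dark top panel (z = 55 mm), 110 (x) x 150 (y) x 55 mm, origin at the centre of its underside. Loose, about 3 kg: slides at a sideways push of some 15 N. Its +y is the way the lever travels from zero; its -x side more or less faces the robot. Lever slot along y at x = +22 mm, six white ticks beside it for zero and five clicks. Button at x = -30, y = -45 mm.
- gain_lever (a joint): Travel of the orange lever along the amplifier's +y, in m: 0 at the zero stop (start), 0.075 at the far stop. Clicks every 15 mm: 0.015, 0.030, 0.045 (third), 0.060, 0.075. Between clicks it resists with up to 4 to 5 N at a quarter of the pitch; past half way (7.5 mm) it snaps forward by itself into the next click and stays there.
- lever_knob (a point): Centre of the lever's orange knob, a rounded block 26 (amplifier x) x 14 (y, travel) x 26 (z) mm on a thin steel stalk; its underside is 14 mm, its top 40 mm above the dark panel. At zero it stands at amplifier x = +22, y = -37.5 mm, its centre 82 mm above the worktop.
- store_button (a joint): Downward travel of the green button in m: 0 up, 0.006 fully down. A spring pushes it back: 1.5 N at first, 4.5 N fully down.
- button_top (a point): Centre of the top face of the round green button, 25 mm in diameter, 9 mm above the dark panel, 64 mm above the worktop, when up.
- die_set (a point): Middle of the top of the tall white four-post die set, a fixed obstacle on the bench to the right of the amplifier: about 170 (world x) x 160 (world y) mm, its top about 240 mm above the worktop. Go round it or over it.
- small_weight: Bystander: turned grey metal weight, 36 mm across, 34 mm high, close behind the amplifier; origin at the centre of its underside.
- big_weight: Bystander: turned grey metal weight, 48 mm across, 40 mm high; origin at the centre of its underside.
- timer: Bystander: white bench timer 62 x 62 x 19 mm; origin at the centre of its underside.
- tall_weight: Bystander: turned grey metal weight, 54 mm across, 56 mm high; origin at the centre of its underside.
- screwdriver: Bystander: screwdriver with red handle, 198 mm long, 23 mm thick; origin at the centre of its underside.

How it is judged (in metres and radians):
On the way, in this order (a step that is already met when the one before it is completed fails the run):
1. the lever rests in the third click (value of joint gain_lever between 0.0415 and 0.0485 m and velocity of joint gain_lever between -0.01 and 0.01 m/s), for 0.3 s.
2. the green button is pressed down, with the lever in the third click (value of joint gain_lever between 0.0415 and 0.0485 m and value of joint store_button above 0.0045 m), for 0.05 s.
At the end, for the whole second after the job is handed in: The lever rests within 3.5 mm of its third click (0.045 m), the green button has come up again (within 1.5 mm), the amplifier stands flat at rest within 20 mm of where it stood, and the five bystanders are within 20 mm of where they stood (value of joint gain_lever between 0.0415 and 0.0485 m and value of joint store_button below 0.0015 m and distance of each of amplifier, small_weight, big_weight, timer, tall_weight, screwdriver from where it was at the start of the episode below 0.02 m and angle between amplifier's own z axis and vertical below 0.03 rad and linear speed of amplifier below 0.01 m/s); the robot touches nothing.
It fails at once if the lever went past the third click (more than 8.5 mm beyond it) (value of joint gain_lever above 0.0535 m).
It fails at once if the green button was pressed while the lever was not at the third click (value of joint store_button above 0.0045 m and not (value of joint gain_lever between 0.0415 and 0.0485 m)).
It fails at once if the amplifier was shoved more than 20 mm, lifted or tipped (distance of amplifier from where it was at the start of the episode above 0.02 m or height (world z) of amplifier above 0.008 m or angle between amplifier's own z axis and vertical above 0.12 rad).
It fails at once if a bystander was moved more than 20 mm (distance of any of small_weight, big_weight, timer, tall_weight, screwdriver from where it was at the start of the episode above 0.02 m).
It also fails if it takes over 70 s, if anything falls off the work surface, if the arm or the gripper's body presses on something with over 40 N, if the wrist force passes 120 N, or if a joint passes its speed limit or range.

## Working session

There is one attempt and no reset: what is moved stays moved. The work goes in short steps, Python scripts to look and compute and a tool call to move; the robot and the scene stay as the last step left them, time stands still between calls to the robot, and variables do not carry over. Pictures are saved under pics/ and viewed, about 8 in all and at most 12, crops included, and the job is handed in when it is done.

Besides the shell and the picture viewer there is one more tool, called after ">>>" as name(argument=value, ...) on one line, values as JSON. arm_command: Moves the arm, as the interface text tells. Its arguments: {"type":"object","properties":{"increments":{"type":"array"}},"required":["increments"]}

```bash
mkdir -p pics
python3 - <<'E'
from rig import r
import cv2,numpy as np,pickle
d={}
for n in("scene","top"):
    s=r.snapshot(n);d[n]=s
    cv2.imwrite(f"pics/{n}0.png",s["pixels"][:,:,::-1]); print(n,s["world_from_camera"].round(3).tolist(),s["mtx"].round(1).tolist(),s["dist"])
pickle.dump(d,open("s0.pkl","wb"));print(r.observe())
E
```

```text
scene [[-0.145, 0.873, -0.467, 0.158], [-0.989, -0.132, 0.06, 0.298], [-0.009, 0.47, 0.882, 1.03], [0.0, 0.0, 0.0, 1.0]] [[490.0, 0.0, 322.2], [0.0, 490.0, 247.4], [0.0, 0.0, 1.0]] [-0.13778007  0.          0.          0.          0.        ]
top [[0.025, 0.998, -0.054, 0.558], [-1.0, 0.025, 0.001, 0.245], [0.002, 0.053, 0.999, 1.146], [0.0, 0.0, 0.0, 1.0]] [[447.4, 0.0, 325.4], [0.0, 447.4, 242.7], [0.0, 0.0, 1.0]] [0.01323194 0.         0.         0.         0.        ]
{'t': 0.1, 'joints': array([-7.85281864e+01,  1.48453727e+01,  1.19723844e+00,  7.64162560e+01,
       -2.31357049e-04,  8.12548518e+01]), 'qd': array([ 0.00473425, -0.12182152,  0.03662308, -0.01215289,  0.04613564,
        0.01975918]), 'tau': array([ 7.26924613e-03, -5.56695378e+01,  3.45068908e+01,  1.17313911e-02,
       -7.33464788e-06, -4.85151520e-05]), 'tool_pos': array([ 0.18999775, -0.5158904 ,  0.23076866]), 'ee_rot': array([-98.53928261,  89.93560941, 101.6776793 ]), 'contact_force': array([-0.23159134, -1.08582482, -0.75120623]), 'ft_torque': array([-0.02582819,  0.00297102,  0.02497707]), 'width': 0.08519732238825808}
```

View pics/scene0.png

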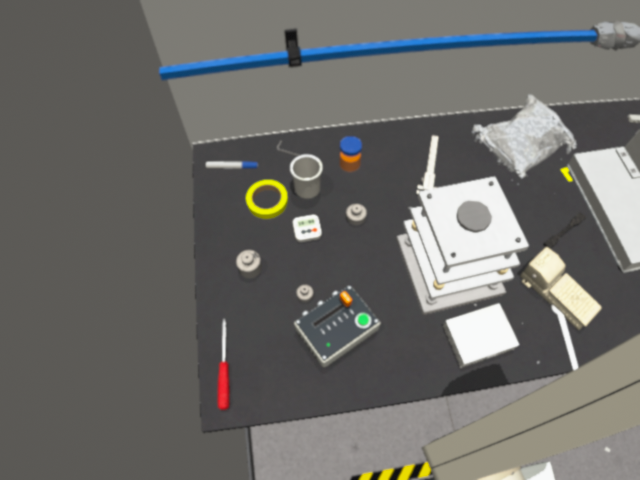

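View pics/top0.png

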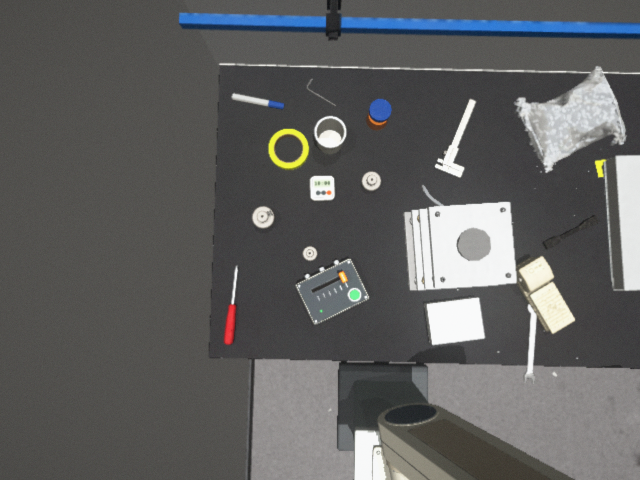

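The scene view shows the amplifier at about (337,325), its knob at (346,298) and its button at (363,320). In the top view the amplifier is at (332,291), the knob at (343,278) and the button at (354,295). The die set stands to its right at (470,245), between the arm and the amplifier.

```bash
cat > h.py <<'E'
import cv2,numpy as np
def ray(s,uv,M=None):
    M=s["world_from_camera"] if M is None else M
    p=cv2.undistortPoints(np.array([[uv]],float),s["mtx"],s["dist"])[0,0]
    return M[:3,3],M[:3,:3]@np.array([p[0],-p[1],-1.])
def onplane(s,uv,z,M=None):
    o,d=ray(s,uv,M);return o+d*(z-o[2])/d[2]
def tri(r1,r2):
    (o1,d1),(o2,d2)=r1,r2
    t=np.linalg.lstsq(np.c_[d1,-d2],o2-o1,rcond=None)[0]
    a,b=o1+d1*t[0],o2+d2*t[1];return (a+b)/2,np.linalg.norm(a-b)
def mask(s,lo,hi,roi):
    h=cv2.cvtColor(s["pixels"],cv2.COLOR_RGB2HSV);m=cv2.inRange(h,lo,hi)
    k=np.zeros_like(m);x0,y0,x1,y1=roi;k[y0:y1,x0:x1]=1;return m*k
def cen(m):
    n,l,st,c=cv2.connectedComponentsWithStats(m);i=1+st[1:,4].argmax();return c[i],st[i]
OR=((8,150,120),(22,255,255));GR=((55,120,100),(85,255,255))
E
python3 - <<'E'
import pickle
from h import *
d=pickle.load(open("s0.pkl","rb"));roi={"scene":(285,275,390,370),"top":(285,250,380,335)}
R={}
for n in d:
    for c,(lo,hi),z in(("knob",OR,.09),("btn",GR,.064)):
        p,st=cen(mask(d[n],lo,hi,roi[n]));R[n,c]=ray(d[n],p);print(n,c,p.round(1),st,onplane(d[n],p,z).round(4))
for c in("knob","btn"):
    p,e=tri(R["scene",c],R["top",c]);print(c,p.round(4),e)
s=d["top"]
# panel outline by depth
K=s["mtx"];o=[]
for v in range(250,335):
    for u in range(285,380):
        z=s["z_map"][v,u]
        if z>0:
            o0,dd=ray(s,(u,v));P=o0+dd*z
            if .045<P[2]<.062:o.append(P)
o=np.array(o);print(len(o),np.median(o[:,2]));q=(o[:,:2]*1000).astype(np.float32);print(cv2.minAreaRect(q))
im=cv2.resize(s["pixels"][245:335,285:380,::-1],None,fx=6,fy=6,interpolation=cv2.INTER_CUBIC);cv2.imwrite("pics/c.png",im)
E
```

```text
scene knob [345.6 298.2] [340 291  12  15  97] [0.531  0.2033 0.09  ]
scene btn [362.8 319. ] [358 314  10  11  88] [0.4899 0.1731 0.064 ]
top knob [342.3 276. ] [338 271  10  12  39] [0.5367 0.2024 0.09  ]
top btn [354.1 294.4] [350 290   9   9  60] [0.4927 0.172  0.064 ]
knob [0.5364 0.2019 0.0763] 0.00011381549741528491
btn [0.4924 0.1718 0.0566] 0.0006587145584260621
2607 0.055089095053579396
((499.1076965332031, 224.79647827148438), (110.01057434082031, 149.89598083496094), 27.171672821044922)
```

View pics/c.png

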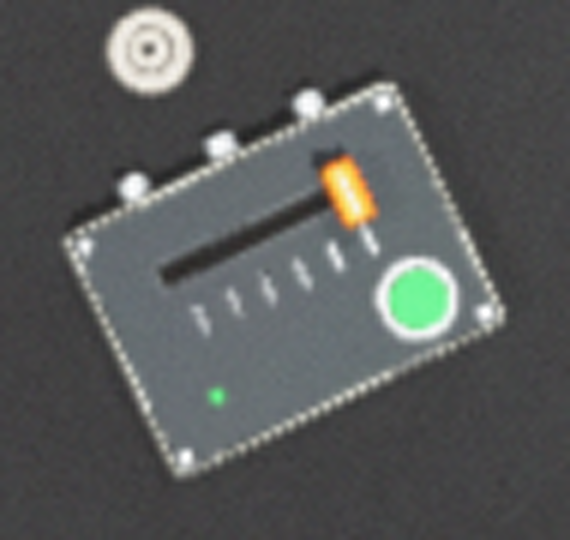

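>>> arm_command(increments=[{"twist": [0, 0, 0], "translation": [0, 0, 0.025], "fingers": 0}, {"twist": [0, 0, 0], "translation": [0, 0, 0.025], "fingers": 0}, {"twist": [0, 0, 0], "translation": [0, 0, 0.025], "fingers": 0}, {"twist": [0, 0, 0], "translation": [0, 0, 0.025], "fingers": 0}, {"twist": [0, 0, 0.077], "translation": [0.0155, 0.0305, 0], "fingers": 0}, {"twist": [0, 0, 0.077], "translation": [0.0155, 0.0305, 0], "fingers": 0}, {"twist": [0, 0, 0.077], "translation": [0.0155, 0.0305, 0], "fingers": 0}, {"twist": [0, 0, 0.077], "translation": [0.0155, 0.0305, 0], "fingers": 0}, {"twist": [0, 0, 0.077], "translation": [0.0155, 0.0305, 0], "fingers": 0}, {"twist": [0, 0, 0.077], "translation": [0.0155, 0.0305, 0], "fingers": 0}, {"twist": [0, 0, 0.077], "translation": [0.0155, 0.0305, 0], "fingers": 0}, {"twist": [0, 0, 0.077], "translation": [0.0155, 0.0305, 0], "fingers": 0}])

```text
t: 1.1
tool_pos: [0.3143, -0.2704, 0.3311]
ee_rot: [-125.3, 90.0, 110.4]
contact_force: [1.3, 0.3, -0.4]
width: 0.0003
```

>>> arm_command(increments=[{"twist": [0, 0, 0.077], "translation": [0.017, 0.0313, 0], "fingers": 0}, {"twist": [0, 0, 0.077], "translation": [0.017, 0.0313, 0], "fingers": 0}, {"twist": [0, 0, 0.077], "translation": [0.017, 0.0313, 0], "fingers": 0}, {"twist": [0, 0, 0.077], "translation": [0.017, 0.0313, 0], "fingers": 0}, {"twist": [0, 0, 0.077], "translation": [0.017, 0.0313, 0], "fingers": 0}, {"twist": [0, 0, 0.077], "translation": [0.017, 0.0313, 0], "fingers": 0}, {"twist": [0, 0, 0.077], "translation": [0.017, 0.0313, 0], "fingers": 0}, {"twist": [0, 0, 0.077], "translation": [0.017, 0.0313, 0], "fingers": 0}, {"twist": [0, 0, 0.077], "translation": [0.017, 0.0313, 0], "fingers": 0}, {"twist": [0, 0, 0.077], "translation": [0.017, 0.0313, 0], "fingers": 0}, {"twist": [0, 0, 0.077], "translation": [0.017, 0.0313, 0], "fingers": 0}, {"twist": [0, 0, 0.077], "translation": [0.017, 0.0313, 0], "fingers": 0}])

```text
t: 2.1
tool_pos: [0.5184, 0.1054, 0.331]
ee_rot: [-92.4, 90.0, -163.7]
contact_force: [1.2, -0.3, 1.0]
width: -0.0003
```

>>> arm_command(increments=[{"twist": [0, 0, 0.077], "translation": [0.017, 0.0313, 0], "fingers": 0}, {"twist": [0, 0, 0.077], "translation": [0.017, 0.0313, 0], "fingers": 0}, {"twist": [0, 0, 0], "translation": [0, 0, -0.03], "fingers": 0}, {"twist": [0, 0, 0], "translation": [0, 0, -0.03], "fingers": 0}, {"twist": [0, 0, 0], "translation": [0, 0, -0.03], "fingers": 0}, {"twist": [0, 0, 0], "translation": [0, 0, -0.03], "fingers": 0}, {"twist": [0, 0, 0], "translation": [0, 0, 0], "fingers": 0}, {"twist": [0, 0, 0], "translation": [0, 0, 0], "fingers": 0}])

```text
t: 2.77
tool_pos: [0.5513, 0.166, 0.2106]
ee_rot: [-108.6, 89.8, -171.4]
contact_force: [-0.4, -0.1, 1.2]
width: -0.0001
```

Run:
```python
from rig import r
from h import *
from scipy.spatial.transform import Rotation as Ro
o=r.observe();print(o["t"],o["tool_pos"],o["joints"].round(1),o["contact_force"])
T=np.eye(4);T[:3,:3]=Ro.from_euler("xyz",o["ee_rot"],degrees=True).as_matrix();T[:3,3]=o["tool_pos"]
print(T[:3,:3].round(3),"jaw deg",np.degrees(np.arctan2(T[1,1],T[0,1])))
s=r.snapshot("wrist");M=T@s["mount"];cv2.imwrite("pics/w1.png",s["pixels"][:,:,::-1])
for c,(lo,hi),z in(("knob",OR,.09),("btn",GR,.064)):
    try:
        p,st=cen(mask(s,lo,hi,(0,0,640,480)));print(c,p,st,onplane(s,p,z,M))
    except Exception as e: print(c,e)
```

```text
2.7667 [0.55129966 0.16598278 0.2105683 ] [ 8.4 17.8  2.5 74.8 -0.  71.1] [-0.35712429 -0.1187379   1.16068266]
[[-0.003  0.889  0.458]
 [-0.     0.458 -0.889]
 [-1.    -0.003 -0.001]] jaw deg 27.27509548610253
knob [615.08842897 405.14957667] [ 594  389   46   38 1063] [0.87061492 0.1381302  0.09      ]
btn [257.27522936 179.18195719] [243 165  29  29 654] [0.49060933 0.1716401  0.064     ]
```

View pics/w1.png

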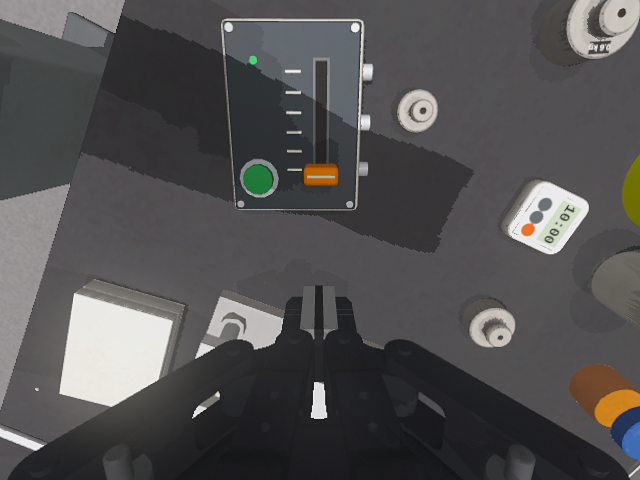

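The wrist view shows the knob at (320,174), in line with the closed fingers at u≈319, and the button at (257,179). The jaw axis is at 27.3°, matching the amplifier. Next I go down behind the knob.

>>> arm_command(increments=[{"twist": [0, 0, 0], "translation": [0.001, 0.0005, -0.03], "fingers": 0}, {"twist": [0, 0, 0], "translation": [0.001, 0.0005, -0.03], "fingers": 0}, {"twist": [0, 0, 0], "translation": [0, 0, -0.03], "fingers": 0}, {"twist": [0, 0, 0], "translation": [0, 0, -0.025], "fingers": 0}, {"twist": [0, 0, 0], "translation": [0, 0, -0.015], "fingers": 0}, {"twist": [0, 0, 0], "translation": [0, 0, -0.004], "fingers": 0}, {"twist": [0, 0, 0], "translation": [0, 0, 0], "fingers": 0}, {"twist": [0, 0, 0], "translation": [0, 0, 0], "fingers": 0}, {"twist": [0, 0, 0], "translation": [0, 0, 0], "fingers": 0}])

```text
t: 3.57
tool_pos: [0.5553, 0.1672, 0.0794]
ee_rot: [71.6, 89.8, 8.9]
contact_force: [-1.0, 0.3, 0.2]
width: 0.0001
```

```bash
cat > look.py <<'E'
import sys
from rig import r
from h import *
from scipy.spatial.transform import Rotation as Ro
C=np.array([.499,.225]);a=np.radians(27.2);A=np.array([[np.cos(a),np.sin(a)],[-np.sin(a),np.cos(a)]])
o=r.observe();T=np.eye(4);T[:3,:3]=Ro.from_euler("xyz",o["ee_rot"],degrees=True).as_matrix();T[:3,3]=o["tool_pos"]
print("t",o["t"],"tcp amp mm",(A@(o["tool_pos"][:2]-C)*1000).round(1),"z",o["tool_pos"][2].round(4),"F amp",(A@o["contact_force"][:2]).round(2),o["contact_force"][2].round(2))
s=r.snapshot("wrist");M=T@s["mount"]
if len(sys.argv)>1: cv2.imwrite(f"pics/{sys.argv[1]}.png",s["pixels"][:,:,::-1])
for c,(lo,hi),z in(("knob",OR,.095),("btn",GR,.064)):
    m=mask(s,lo,hi,(150,0,450,300))
    if m.any():
        p,st=cen(m);x,y,w,h=st[:4]
        print(c,p.round(1),st,"cen amp",(A@(onplane(s,p,z,M)[:2]-C)*1000).round(1),"far/near edge y",[(A@(onplane(s,(x+w/2,v),z,M)[:2]-C)*1000)[1].round(1) for v in(y,y+h)])
E
python3 look.py w2
```

```text
t 3.5667 tcp amp mm [ 23.7 -77.1] z 0.0794 F amp [-0.8  0.7] 0.16
knob [311. 219.] [ 277  197   68   46 2659] cen amp [ 20.4 -33.5] far/near edge y [np.float64(-25.1), np.float64(-43.1)]
btn [202.4 220.4] [ 175  195   55   52 2213] cen amp [-31.  -42.8] far/near edge y [np.float64(-30.7), np.float64(-56.0)]
```

View pics/w2.png

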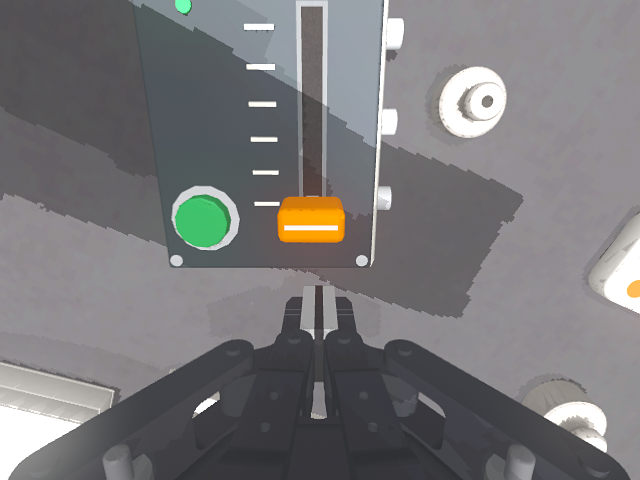

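The wrist view shows the knob at (311,219) with the fingers right behind it, at about amplifier y = -77.

>>> arm_command(increments=[{"twist": [0, 0, 0], "translation": [-0.002, -0.001, -0.003], "fingers": 0}, {"twist": [0, 0, 0], "translation": [-0.0037, 0.0071, 0], "fingers": 0}, {"twist": [0, 0, 0], "translation": [-0.0037, 0.0071, 0], "fingers": 0}, {"twist": [0, 0, 0], "translation": [0, 0, 0], "fingers": 0}, {"twist": [0, 0, 0], "translation": [0, 0, 0], "fingers": 0}])

```text
t: 4.03
tool_pos: [0.5443, 0.181, 0.0745]
ee_rot: [77.5, 90.0, 14.9]
contact_force: [0.0, -0.9, -0.1]
width: -0.0001
```

>>> arm_command(increments=[{"twist": [0, 0, 0], "translation": [-0.0009, 0.0018, 0], "fingers": 0}, {"twist": [0, 0, 0], "translation": [0, 0, 0], "fingers": 0}, {"twist": [0, 0, 0], "translation": [0, 0, 0], "fingers": 0}])

```text
t: 4.28
tool_pos: [0.5438, 0.1821, 0.0743]
ee_rot: [-3.9, 90.0, -66.7]
contact_force: [-0.4, 0.8, 0.5]
width: -0.0003
```

>>> arm_command(increments=[{"twist": [0, 0, 0], "translation": [-0.0009, 0.0018, 0], "fingers": 0}, {"twist": [0, 0, 0], "translation": [0, 0, 0], "fingers": 0}, {"twist": [0, 0, 0], "translation": [0, 0, 0], "fingers": 0}])

```text
t: 4.53
tool_pos: [0.5428, 0.1839, 0.0742]
ee_rot: [-89.5, 90.0, -152.2]
contact_force: [-0.4, -0.7, -0.5]
width: 0.0002
```

>>> arm_command(increments=[{"twist": [0, 0, 0], "translation": [-0.0009, 0.0018, 0], "fingers": 0}, {"twist": [0, 0, 0], "translation": [0, 0, 0], "fingers": 0}, {"twist": [0, 0, 0], "translation": [0, 0, 0], "fingers": 0}])

```text
t: 4.78
tool_pos: [0.5419, 0.1857, 0.0743]
ee_rot: [65.2, 90.0, 2.4]
contact_force: [-0.2, 0.2, 0.0]
width: -0.0001
```

```bash
python3 look.py
```

```text
t 4.7833 tcp amp mm [ 20.2 -54.5] z 0.0743 F amp [-0.11  0.28] 0.01
knob [319.5 273.9] [ 287  250   67   50 2885] cen amp [ 20.2 -31.2] far/near edge y [np.float64(-21.5), np.float64(-42.3)]
btn [211.3 268.4] [ 185  243   54   52 2135] cen amp [-31.  -42.4] far/near edge y [np.float64(-29.6), np.float64(-56.4)]
```

>>> arm_command(increments=[{"twist": [0, 0, 0], "translation": [-0.0009, 0.0018, 0], "fingers": 0}, {"twist": [0, 0, 0], "translation": [0, 0, 0], "fingers": 0}, {"twist": [0, 0, 0], "translation": [0, 0, 0], "fingers": 0}])

```text
t: 5.08
tool_pos: [0.5411, 0.1873, 0.0743]
ee_rot: [-3.1, 90.0, -65.8]
contact_force: [0.3, -2.2, -0.1]
width: 0.0001
```

>>> arm_command(increments=[{"twist": [0, 0, 0], "translation": [-0.0009, 0.0018, 0], "fingers": 0}, {"twist": [0, 0, 0], "translation": [0, 0, 0], "fingers": 0}, {"twist": [0, 0, 0], "translation": [0, 0, 0], "fingers": 0}])

```text
t: 5.33
tool_pos: [0.5402, 0.1891, 0.0743]
ee_rot: [-5.7, 90.0, -68.4]
contact_force: [2.2, -3.7, -0.7]
width: 0.0004
```

```bash
python3 look.py w3
```

```text
t 5.3333 tcp amp mm [ 20.2 -50.8] z 0.0743 F amp [ 0.23 -4.27] -0.74
knob [319.5 274.3] [ 287  250   66   50 2816] cen amp [ 20.2 -27.5] far/near edge y [np.float64(-17.7), np.float64(-38.5)]
btn [212.  275.3] [ 186  250   53   50 2088] cen amp [-31.  -42.2] far/near edge y [np.float64(-29.3), np.float64(-55.4)]
```

View pics/w3.png

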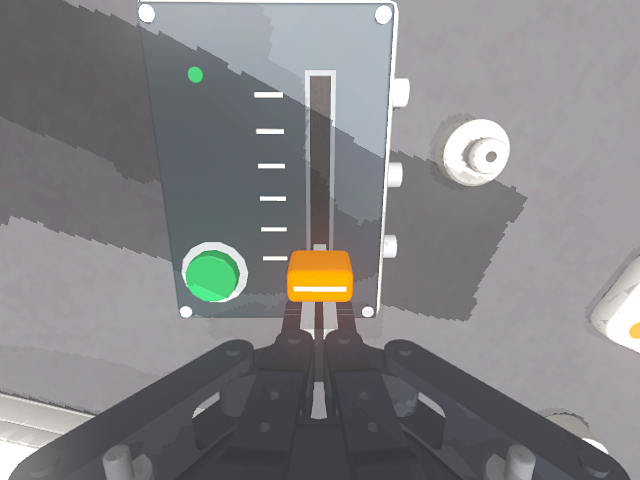

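The finger is in contact: the lever has moved about 3.7 mm under 4.3 N, so lever ≈ TCP y + 54.5 mm. I'll carry on slowly.

>>> arm_command(increments=[{"twist": [0, 0, 0], "translation": [-0.0009, 0.0018, 0], "fingers": 0}, {"twist": [0, 0, 0], "translation": [-0.0009, 0.0018, 0], "fingers": 0}, {"twist": [0, 0, 0], "translation": [-0.0009, 0.0018, 0], "fingers": 0}, {"twist": [0, 0, 0], "translation": [-0.0009, 0.0018, 0], "fingers": 0}, {"twist": [0, 0, 0], "translation": [-0.0009, 0.0018, 0], "fingers": 0}, {"twist": [0, 0, 0], "translation": [-0.0009, 0.0018, 0], "fingers": 0}, {"twist": [0, 0, 0], "translation": [-0.0009, 0.0018, 0], "fingers": 0}, {"twist": [0, 0, 0], "translation": [0, 0, 0], "fingers": 0}, {"twist": [0, 0, 0], "translation": [0, 0, 0], "fingers": 0}, {"twist": [0, 0, 0], "translation": [0, 0, 0], "fingers": 0}])

```text
t: 6.22
tool_pos: [0.5339, 0.2017, 0.0743]
ee_rot: [-16.6, 90.0, -79.3]
contact_force: [1.0, -3.4, -0.6]
width: 0.0001
```

```bash
python3 look.py
```

```text
t 6.2167 tcp amp mm [ 20.4 -36.7] z 0.0743 F amp [-0.64 -3.54] -0.62
knob [319.3 274.1] [ 286  250   67   50 2791] cen amp [ 20.3 -13.4] far/near edge y [np.float64(-3.6), np.float64(-24.4)]
btn [214.7 289.9] [189 277  52  23 892] cen amp [-30.2 -35.8] far/near edge y [np.float64(-29.0), np.float64(-41.3)]
```

>>> arm_command(increments=[{"twist": [0, 0, 0], "translation": [-0.0009, 0.0018, 0], "fingers": 0}, {"twist": [0, 0, 0], "translation": [-0.0009, 0.0018, 0], "fingers": 0}, {"twist": [0, 0, 0], "translation": [-0.0009, 0.0018, 0], "fingers": 0}, {"twist": [0, 0, 0], "translation": [-0.0009, 0.0018, 0], "fingers": 0}, {"twist": [0, 0, 0], "translation": [-0.0009, 0.0018, 0], "fingers": 0}, {"twist": [0, 0, 0], "translation": [-0.0009, 0.0018, 0], "fingers": 0}, {"twist": [0, 0, 0], "translation": [-0.0009, 0.0018, 0], "fingers": 0}, {"twist": [0, 0, 0], "translation": [0, 0, 0], "fingers": 0}, {"twist": [0, 0, 0], "translation": [0, 0, 0], "fingers": 0}, {"twist": [0, 0, 0], "translation": [0, 0, 0], "fingers": 0}])

```text
t: 7.1
tool_pos: [0.5276, 0.2144, 0.0743]
ee_rot: [7.6, 90.0, -55.1]
contact_force: [1.0, -2.1, 0.7]
width: -0.0002
```

```bash
python3 look.py
```

```text
t 7.1 tcp amp mm [ 20.6 -22.6] z 0.0743 F amp [-0.06 -2.3 ] 0.71
knob [317.8 273.2] [ 286  250   67   50 2424] cen amp [19.9  1.1] far/near edge y [np.float64(10.5), np.float64(-10.3)]
btn [201.6 144.4] [195 138  14  14 162] cen amp [-29.3  46.6] far/near edge y [np.float64(49.2), np.float64(43.4)]
```

>>> arm_command(increments=[{"twist": [0, 0, 0], "translation": [-0.0009, 0.0018, 0], "fingers": 0}, {"twist": [0, 0, 0], "translation": [-0.0009, 0.0018, 0], "fingers": 0}, {"twist": [0, 0, 0], "translation": [-0.0005, 0.0009, 0], "fingers": 0}, {"twist": [0, 0, 0], "translation": [-0.0004, 0.0009, 0], "fingers": 0}, {"twist": [0, 0, 0], "translation": [-0.0005, 0.0009, 0], "fingers": 0}, {"twist": [0, 0, 0], "translation": [-0.0004, 0.0009, 0], "fingers": 0}, {"twist": [0, 0, 0], "translation": [0, 0, 0], "fingers": 0}, {"twist": [0, 0, 0], "translation": [0, 0, 0], "fingers": 0}, {"twist": [0, 0, 0], "translation": [0, 0, 0], "fingers": 0}, {"twist": [0, 0, 0], "translation": [0, 0, 0], "fingers": 0}])

```text
t: 7.98
tool_pos: [0.5239, 0.2217, 0.0743]
ee_rot: [172.7, 90.0, 110.0]
contact_force: [-0.1, -0.8, 0.2]
width: -0.0001
```

```bash
python3 look.py w4
```

```text
t 7.9833 tcp amp mm [ 20.7 -14.3] z 0.0743 F amp [-0.44 -0.72] 0.19
knob [318. 263.] [ 285  239   68   51 2507] cen amp [20.  13.5] far/near edge y [np.float64(23.1), np.float64(2.2)]
btn [203.3 163.1] [197 157  14  13 152] cen amp [-29.4  47. ] far/near edge y [np.float64(49.6), np.float64(44.1)]
```

View pics/w4.png

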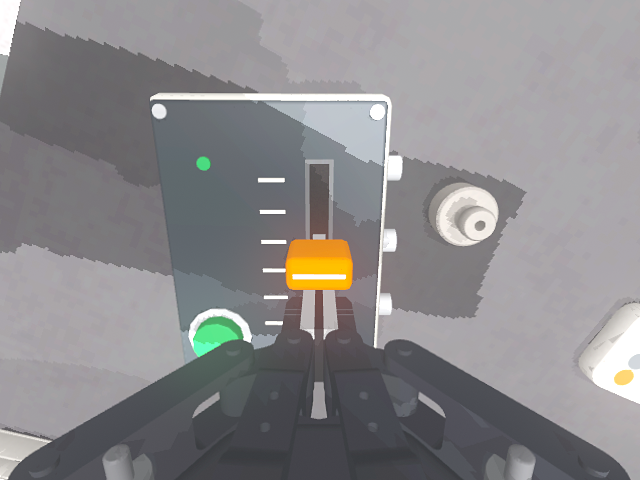

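The wrist view shows the knob at (319,264), beyond the fingertips and in the third click. It has moved 44.7 mm by camera, and the contact force is near zero. Next I back off, lift and move over the button.

>>> arm_command(increments=[{"twist": [0, 0, 0], "translation": [0.0037, -0.0071, 0], "fingers": 0}, {"twist": [0, 0, 0], "translation": [0.0037, -0.0071, 0], "fingers": 0}, {"twist": [0, 0, 0], "translation": [0, 0, 0.02], "fingers": 0}, {"twist": [0, 0, 0], "translation": [0, 0, 0.02], "fingers": 0}, {"twist": [0, 0, 0], "translation": [-0.013, -0.0118, 0], "fingers": 0}, {"twist": [0, 0, 0], "translation": [-0.013, -0.0118, 0], "fingers": 0}, {"twist": [0, 0, 0], "translation": [-0.013, -0.0118, 0], "fingers": 0}, {"twist": [0, 0, 0], "translation": [0, 0, -0.02], "fingers": 0}, {"twist": [0, 0, 0], "translation": [0, 0, -0.016], "fingers": 0}, {"twist": [0, 0, 0], "translation": [0, 0, 0], "fingers": 0}, {"twist": [0, 0, 0], "translation": [0, 0, 0], "fingers": 0}, {"twist": [0, 0, 0], "translation": [0, 0, 0], "fingers": 0}])

```text
t: 9.03
tool_pos: [0.493, 0.1718, 0.079]
ee_rot: [69.2, 90.0, 6.5]
contact_force: [0.9, 0.2, -0.4]
width: 0.0001
```

```bash
python3 look.py w5
```

```text
t 9.0333 tcp amp mm [-29.7 -44.6] z 0.079 F amp [ 0.9  -0.23] -0.4
knob [427.2 188.6] [ 406  168   44   44 1471] cen amp [ 9.6 10.7] far/near edge y [np.float64(18.1), np.float64(1.9)]
btn [314.  275.7] [ 291  259   49   38 1191] cen amp [-32.3 -38.3] far/near edge y [np.float64(-29.5), np.float64(-50.0)]
```

View pics/w5.png

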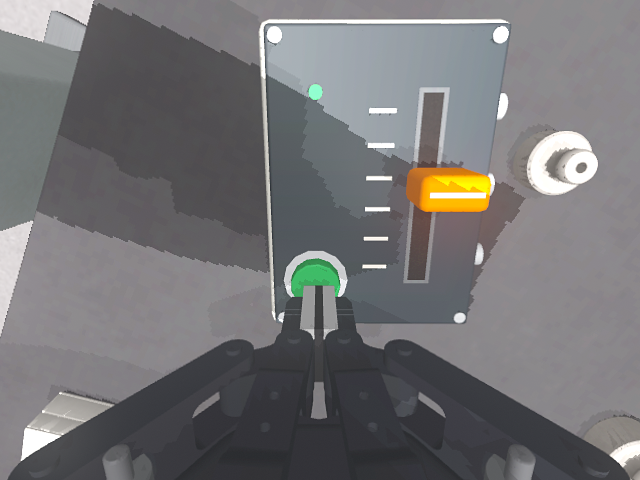

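The fingertips are over the button at (315,275), and the knob sits at the third click at (448,190). Now I press.

>>> arm_command(increments=[{"twist": [0, 0, 0], "translation": [0, 0, -0.008], "fingers": 0}, {"twist": [0, 0, 0], "translation": [0, 0, -0.005], "fingers": 0}, {"twist": [0, 0, 0], "translation": [0, 0, -0.002], "fingers": 0}, {"twist": [0, 0, 0], "translation": [0, 0, -0.002], "fingers": 0}, {"twist": [0, 0, 0], "translation": [0, 0, -0.002], "fingers": 0}, {"twist": [0, 0, 0], "translation": [0, 0, 0], "fingers": 0}, {"twist": [0, 0, 0], "translation": [0, 0, 0], "fingers": 0}, {"twist": [0, 0, 0], "translation": [0, 0, 0], "fingers": 0}])

```text
t: 9.75
tool_pos: [0.4923, 0.1721, 0.0595]
ee_rot: [90.3, 90.0, 27.6]
contact_force: [-1.4, 0.7, 3.5]
width: 0.0003
```

>>> arm_command(increments=[{"twist": [0, 0, 0], "translation": [0, 0, -0.001], "fingers": 0}, {"twist": [0, 0, 0], "translation": [0, 0, -0.001], "fingers": 0}, {"twist": [0, 0, 0], "translation": [0, 0, 0], "fingers": 0}, {"twist": [0, 0, 0], "translation": [0, 0, 0], "fingers": 0}, {"twist": [0, 0, 0], "translation": [0, 0, 0], "fingers": 0}])

```text
t: 10.17
tool_pos: [0.4924, 0.1721, 0.0579]
ee_rot: [74.8, 90.0, 12.1]
contact_force: [-3.5, -1.6, 11.1]
width: 0.0001
```

>>> arm_command(increments=[{"twist": [0, 0, 0], "translation": [0, 0, -0.0005], "fingers": 0}, {"twist": [0, 0, 0], "translation": [0, 0, 0], "fingers": 0}, {"twist": [0, 0, 0], "translation": [0, 0, 0], "fingers": 0}])

```text
t: 10.42
tool_pos: [0.4924, 0.1721, 0.0578]
ee_rot: [71.5, 89.9, 8.7]
contact_force: [-4.5, -0.6, 16.0]
width: 0.0
```

The button is on its bottom stop: the force has jumped to 16 N at z = 57.8 mm. I release it and leave straight up.

>>> arm_command(increments=[{"twist": [0, 0, 0], "translation": [0, 0, 0.003], "fingers": 0}, {"twist": [0, 0, 0], "translation": [0, 0, 0.005], "fingers": 0}, {"twist": [0, 0, 0], "translation": [0, 0, 0.02], "fingers": 0}, {"twist": [0, 0, 0], "translation": [0, 0, 0.03], "fingers": 0}, {"twist": [0, 0, 0], "translation": [0, 0, 0.03], "fingers": 0}, {"twist": [0, 0, 0], "translation": [-0.01, -0.01, 0.03], "fingers": 0}, {"twist": [0, 0, 0], "translation": [-0.01, -0.01, 0.03], "fingers": 0}, {"twist": [0, 0, 0], "translation": [0, 0, 0], "fingers": 0}, {"twist": [0, 0, 0], "translation": [0, 0, 0], "fingers": 0}, {"twist": [0, 0, 0], "translation": [0, 0, 0], "fingers": 0}])

```text
t: 11.25
tool_pos: [0.4722, 0.1521, 0.2043]
ee_rot: [-125.0, 90.0, 172.2]
contact_force: [0.7, 0.7, -0.0]
width: 0.0001
```

```bash
python3 look.py w6
```

```text
t 11.25 tcp amp mm [-57.1 -52.6] z 0.2043 F amp [0.98 0.31] -0.0
knob [415.6 145.7] [404 135  42  22 293] cen amp [10.1  9.3] far/near edge y [np.float64(16.5), np.float64(1.6)]
btn [349.5 208.4] [336 194  29  30 677] cen amp [-32.  -43.1] far/near edge y [np.float64(-31.0), np.float64(-56.5)]
```

View pics/w6.png

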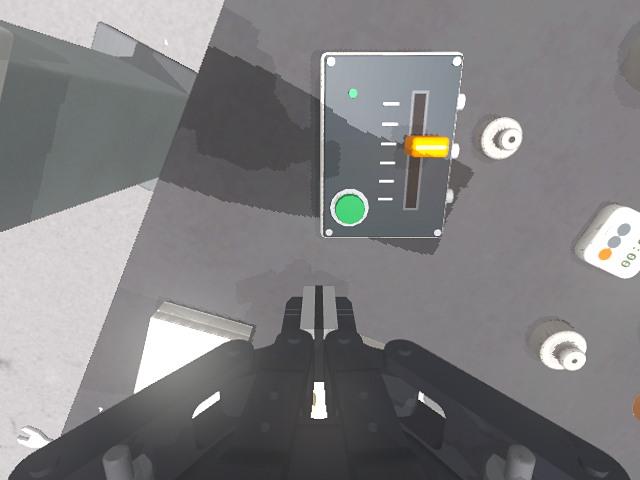

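The lever at (427,147) lines up with the fourth tick counting zero, which is the third click. The button at (350,208) is up, the amplifier has not moved (button at -32,-43 mm, as before), and the robot is clear.

```bash
python3 -c "
from rig import r
print(r.sign_off())"
```

```text
the job is handed in; nothing more can be done
None
```

I pushed the lever with closed fingertips through the clicks to the third one. I then pressed the green button to its bottom stop, let it up, moved clear and handed the job in after about 11 s of robot time; it reported no verdict.

- **Lever:** the camera measured about 44.7 mm of knob travel against the 45 mm wanted. The last picture shows the knob level with the third-click tick. The knob snapped ahead of the fingers on its own and contact force dropped to near zero, so I saw no sign of it going past.
- **Button:** the fingertips bottomed out at z = 57.8 mm, about 6 mm of travel, at 16 N. The last picture shows it up again.
- **Amplifier and bystanders:** the amplifier appears unmoved, to about 2 mm. I did not measure the bystanders again; the arm went nowhere near them, and the ones in the last picture look undisturbed.
- **Disagreement:** camera positions differed from the nominal geometry by about 2 mm (button and knob), within the stated calibration. The knob's sideways position read up to 12 mm off in the oblique views; it was partly masked there, so I did not use it.

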